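Load the sample carousel and index it one station

ROBOT

A 6-joint arm with a two-finger parallel gripper is mounted at the origin on the work surface. World frame = base frame: x ahead of the robot, y to its left, z up, the work surface at z = 0. Lengths are in m, angles in rad, forces in N, time in s.
With the tool pointing down it reaches from about 0.325 to 0.9 m from the base axis. Payload 3.5 kg.
Tool frame: the origin (TCP) lies on the centre line of the jaws, within the pads' length; the fingertips stand 19 mm ahead of it and the grasp point (between the pads) is the TCP; z points along the fingers, y is the line along which they close (so a half turn about z gives the same grasp; the last joint's range is limited). The gripper opens to 85 mm and grips with 20 to 120 N. Pads are 22 mm wide; open, the fingers measure 114 mm over their backs; the gripper's body (76 mm by 85 mm) begins 54 mm behind the grasp point. The pads swing forward as they close: fully open they stand 13 mm farther back than shut.
Start: joints at [1.245, 0.276, -0.026, 1.268, 0, 1.467], TCP at [0.138, 0.61, 0.25] pointing down, gripper open.
Joint ranges: [-3.12, 3.12], [-0.85, 1.88], [-1.08, 1.24], [-1.95, 2.15], [-1.57, 1.53], [-3.14, 3.14]. Speed limits (rad/s): [2.57, 2.57, 3.14, 3.14, 3.14, 3.14].

INTERFACE

Orientations are given as a rotation vector (axis times angle).
In Python, from station import manip, claw, solver, state, vision, ticket gives the robot as it stands. Calls block until the motion is done:
- manip.goto(position, orientation): joint-space move of the TCP to a pose.
- manip.move_straight(position, feed=0.15, ori=None): straight line of the TCP; ori=None keeps the orientation; feed is the mean speed in m/s.
- manip.goto_joints(angles): joint-space move.
- claw.open_gripper() and claw.gripper_close(): open the fingers fully, or close them until they stop; the grip force is fixed at half the most.
- manip.pause(seconds).
- solver.inverse_kinematics(position, orientation): joint angles nearest the present ones, or None.
- state(): the state.
- vision.get_image(name): name is "scene" or "top"; returns the picture (420x560x3 uint8, red, green, blue); there is no depth.
- vision.camera_model(name): a dict with "camera_matrix" (3x3 intrinsics, pixels), "R" (3x3) and "t" (3): a world point X has camera coordinates R X + t. Camera axes: x right, y down, z forward; pixel columns grow to the right and rows downward; lengths in m; the calibration is good to about 2 mm. A picture is of the moment at which its call begins. camera_model takes no time and is no camera call.
A pose or a line that the arm cannot do raises manip.IKError and nothing moves.
- ticket.close_job(): hands the job in; it is judged then, once.
The state is a dict: "time": time; "joints": joint angles; "qd": joint speeds; "joint_torque": joint torques, N m; "tool_pos": TCP position; "tcp_rot": TCP orientation; "ft_force": force on the tool from outside, world axes, zero at the start; "moment": the same for the moment, N m; "width": opening from 0.0 (shut) to 1.0 (fully open); "grip_force": force on a finger pad.
Only numpy, scipy, OpenCV 4.12 (cv2) and the standard library are available. Lean on these libraries where they do the work, as an engineer would, in place of code of your own. Each camera call takes 0.05 s, during which the arm holds its last target. There are 200 camera calls.

TASK

Stand the orange-capped sample cup down in the one empty nest of the carousel and let go of it. Then push the carousel by one of its blue pegs, counterclockwise seen from above, round to its next station: past the click of its spring latch until it comes up against its stop, feeling for the stop and never pressing the carousel harder than 20 N. Leave the carousel latched there with all five cups standing in their nests, and leave the other things on the bench where they are.

Things in the scene. Friction and masses are not known exactly. Their poses are not given: they have to be found in the camera images.
- orange_cup: The sample cup to load: an upright cylinder 48 mm in diameter and 60 mm tall, cloudy-white with a paper band and an orange screw cap (top 13 mm), about 70 g, standing on the bench left of the carousel among two look-alikes. Origin: centre of its underside, z up.
- nest (a point): Centre of the floor of the carousel's one empty nest (yellow disc), on the robot's side at the start, on the turntable's upper face (56 mm above the bench), 85 mm from the carousel's axis. Four round-topped steel pins, 6 mm thick, 16 mm tall, stand 28.5 mm from it at 45 degrees to the radius and leave the cup 1.5 mm of play. Its x axis points to the hub. Turns with the carousel.
- hub (a point): Carousel's turntable, an aluminium disc of 264 mm diameter: point on its vertical axis, level with its upper face, 56 mm above the bench. Turns with it. A black knob (44 mm across, 12 mm tall) sits here. Five nests lie 85 mm from the axis at 72 degree steps, four of them holding red-capped cups; five upright blue pegs stand 118 mm from the axis, midway between the nests.
- reader (a point): Centre of the underside of the grey reading head, fixed on an arm over a nest on the carousel's far right side, 148 mm above the bench; the head is 50 x 42 mm, its post (20 mm thick, 200 mm tall) stands 165 mm from the carousel's axis. An obstacle.
- push_peg (a point): Centre of the top of the blue push peg on the carousel's left side (+y of the hub) at the start, clear of the reading head: 12 mm diameter, 45 mm tall, foot on the turntable 56 mm above the bench, 118 mm from the carousel's axis. The other four are alike, at 72 degree steps. Turns with the carousel.
- carousel (a joint): Angle of the carousel, rad: 0 at the start, growing counterclockwise seen from above; it cannot turn back past 0. Turning takes about 1 N at a peg. The next station is about 1.26 rad on, but the hidden latch and stop are set anywhere up to 0.22 rad before or after that: find it by feel. The stop is firm, and is damaged by pressing harder than 20 N.
- latch (a joint): How far the hidden spring latch is pressed in, m: 0 free, 0.003 on the crest of the click, about 0.0013 when latched. Before the station it resists with 4 to 7 N at the peg over some 14 mm of peg travel, then clicks; some 10 mm of peg travel later comes the stop. Short of the click the carousel springs back when let go; past it the latch keeps it against the stop.
- red_cup1: A red-capped sample cup of the same make as the orange one (48 mm diameter, 60 mm tall, 70 g), standing loose in one of the other nests. Origin: centre of its underside.
- red_cup2: A red-capped sample cup of the same make as the orange one (48 mm diameter, 60 mm tall, 70 g), standing loose in one of the other nests. Origin: centre of its underside.
- red_cup3: A red-capped sample cup of the same make as the orange one (48 mm diameter, 60 mm tall, 70 g), standing loose in one of the other nests. Origin: centre of its underside.
- red_cup4: A red-capped sample cup of the same make as the orange one (48 mm diameter, 60 mm tall, 70 g), standing loose in one of the other nests. Origin: centre of its underside.
- white_cup: A white-capped cup of the same make, standing on the bench; not needed. Origin: centre of its underside.
- blue_cup: A blue-capped cup of the same make, standing on the bench; not needed. Origin: centre of its underside.
- reagent_bottle: A closed bottle, 86 mm diameter, 180 mm tall, standing on the bench on the right; not needed. Origin: centre of its underside.
Not all that is in view belongs to the job. What is shaped like the red_cup4 but purple is not meant.

How it is judged:
On the way, in this order (a step that is already met when the one before it is completed fails the run):
1. the orange-capped cup stands in the empty nest, let go (horizontal distance between orange_cup and nest below 0.004 m and z of orange_cup in the frame of nest between -0.004 and 0.004 m and angle between orange_cup's own z axis and vertical below 0.1 rad and contact force between the fingers and orange_cup below 0.2 N), for 0.2 s.
2. the carousel has been pushed on one station and is held by its latch (value of joint carousel above 0.95 rad and value of joint latch between 0.0008 and 0.0024 m and velocity of joint carousel between -0.05 and 0.05 rad/s), for 0.2 s.
At the end, for the whole second after the job is handed in: Orange-capped cup let go and upright in its nest (within 4 mm, 0.1 rad); carousel at rest, over 0.95 rad on, latched against its stop (latch in by 0.8 to 2.4 mm); the four red-capped cups upright (0.15 rad) on the carousel; robot touching nothing (all of step 1 and all of step 2 and angle between each of red_cup1, red_cup2, red_cup3, red_cup4's own z axis and vertical below 0.15 rad and height (world z) of each of red_cup1, red_cup2, red_cup3, red_cup4 above 0.05 m).
It fails at once if the carousel is pressed harder than 20 N by the robot (contact force between any of the fingers, the arm and carousel above 20 N).
It fails at once if a red-capped cup is tipped or thrown off the carousel (angle between any of red_cup1, red_cup2, red_cup3, red_cup4's own z axis and vertical above 0.5 rad or height (world z) of any of red_cup1, red_cup2, red_cup3, red_cup4 below 0.04 m).
It fails at once if the white-capped cup, the blue-capped cup or the bottle is moved more than 20 mm (distance of any of white_cup, blue_cup, reagent_bottle from where it was at the start of the episode above 0.02 m).
It also fails if it takes over 64 s, if anything falls off the work surface, if the arm or the gripper's body presses on something with over 40 N, if the wrist force passes 120 N, or if a joint passes its speed limit or range.

## Working session

There is one attempt and no reset: what is moved stays moved. The work goes in short steps, each a Python script; the robot and the scene stay as the last script left them, time stands still between calls to the robot, and variables do not carry over. Pictures are saved under pics/ and viewed, at most 10 in all, crops included, and the job is handed in when it is done.

```bash
ls; mkdir -p pics; python3 - <<'E'
from station import *
import cv2
for n in("scene","top"):
    im=vision.get_image(n); cv2.imwrite(f"pics/{n}0.png",im[:,:,::-1]); c=vision.camera_model(n); print(n,c["camera_matrix"],c["R"],c["t"])
print(state())
E
```

```text
pics
scene [[460.64100934   0.         283.76828937]
 [  0.         460.64100934 213.91457011]
 [  0.           0.           1.        ]] [[-0.74374284  0.66815203 -0.02048049]
 [ 0.39891769  0.41904764 -0.81563702]
 [-0.53638724 -0.61479422 -0.57820134]] [ 0.38802502 -0.0792535   1.58836869]
top [[435.8240049    0.         280.81535814]
 [  0.         435.8240049  205.89658367]
 [  0.           0.           1.        ]] [[-0.10799438 -0.99414181 -0.00438955]
 [-0.97357377  0.10665171 -0.20193941]
 [ 0.20122457 -0.01753477 -0.97938818]] [0.01483316 0.51442412 1.25092979]
{'time': 0.1, 'joints': array([ 1.24460155e+00,  2.77099746e-01, -2.77727596e-02,  1.26801619e+00,
        7.21532859e-06,  1.46738764e+00]), 'qd': array([ 1.13800924e-03, -5.72032739e-04,  4.14721623e-03, -4.53744182e-04,
        2.90060450e-05, -1.45401031e-03]), 'joint_torque': array([-7.74482396e-05, -4.46707141e+01,  2.96128410e+01,  8.46698997e-03,
       -3.86946897e-05, -6.69928156e-06]), 'tool_pos': array([0.13788421, 0.6088967 , 0.24923124]), 'tcp_rot': array([-0.34917777, -3.12166985,  0.00320828]), 'ft_force': array([-1.08428643,  0.47694257,  0.05759953]), 'moment': array([-0.00606373,  0.02640521, -0.04362363]), 'grip_force': 0.0, 'width': 0.9996972553793632}
```

View pics/scene0.png

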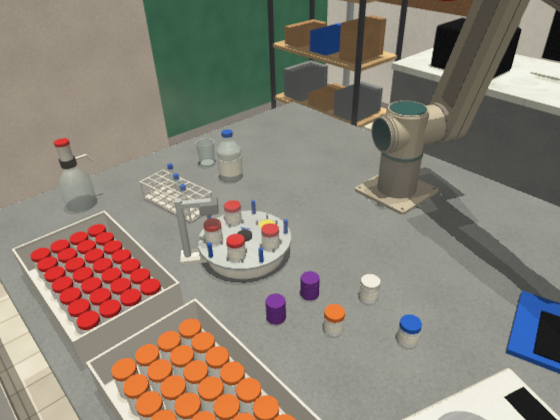

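View pics/top0.png

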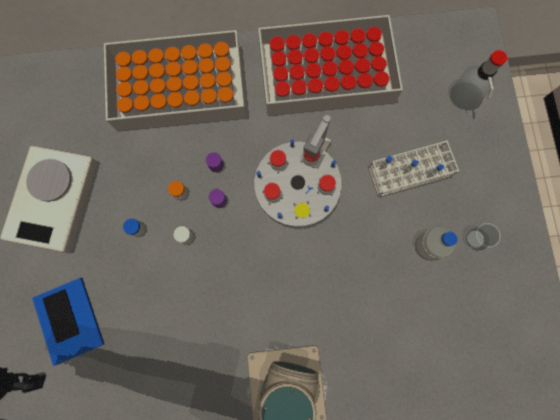

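The loose orange cup is at about (177,189) in top and (334,320) in scene. The other orange caps are all in the tray at top left, and the two purple cups are decoys. The carousel hub is at about (298,183) in top, the yellow empty nest at (303,211), and the left peg at (258,174). I'll confirm the cup in an enlarged crop and triangulate the blobs.

```bash
cat > h.py <<'E'
from station import *
import cv2, numpy as np
from scipy.spatial.transform import Rotation as Ro
from scipy.optimize import least_squares
CM={n:vision.camera_model(n) for n in("scene","top")}
RNG={'orange':[(5,16)],'red':[(0,4),(174,180)],'yellow':[(25,34)],'blue':[(108,124)]}
def blobs(im,col,amin=12):
    """hull-area centres of colour blobs: for a cylinder the projection of its mid-point"""
    h=cv2.cvtColor(im,cv2.COLOR_RGB2HSV); m=0
    for a,b in RNG[col]: m=m|cv2.inRange(h,(a,120,50),(b,255,255))
    out=[]
    for c in cv2.findContours(m,cv2.RETR_EXTERNAL,cv2.CHAIN_APPROX_NONE)[0]:
        if len(c)<5: continue
        M=cv2.moments(cv2.convexHull(c))
        if M['m00']>amin: out.append((M['m10']/M['m00'],M['m01']/M['m00'],M['m00']))
    return np.array(out).reshape(-1,3)
def near(b,uv,r): 
    d=np.hypot(*(b[:,:2]-uv).T); i=d.argmin(); return b[i,:2] if d[i]<r else None
def proj(n,X):
    c=CM[n]; p=c["camera_matrix"]@(c["R"]@X+c["t"]); return p[:2]/p[2]
def ray(n,uv):
    c=CM[n]; d=c["R"].T@np.linalg.solve(c["camera_matrix"],[*uv,1]); return -c["R"].T@c["t"],d/np.linalg.norm(d)
def plane(n,uv,z):
    o,d=ray(n,uv); return o+d*(z-o[2])/d[2]
def tri(us,ut):
    o,d=ray("scene",us);p,e=ray("top",ut)
    s=np.linalg.lstsq(np.c_[d,-e],p-o,rcond=None)[0]; a,b=o+s[0]*d,p+s[1]*e
    return (a+b)/2,np.linalg.norm(a-b)
def down(yaw):
    """tool z down, jaw-closing line (tool y) along world angle yaw"""
    y=np.array([np.cos(yaw),np.sin(yaw),0]);z=np.array([0,0,-1.]);return Ro.from_matrix(np.c_[np.cross(y,z),y,z]).as_rotvec()
E
cat > m.py <<'E'
from h import *
I={n:vision.get_image(n) for n in CM}
B={n:{c:blobs(I[n],c) for c in RNG} for n in CM}
def match(col,ut,z):
    u=near(B['top'][col],ut,6); 
    if u is None: return print(col,ut,'not in top')
    P=plane('top',u,z); us=near(B['scene'][col],proj('scene',P),9)
    if us is None: return print(col,ut,'not in scene; plane',P.round(4))
    X,e=tri(us,u); print(col,u.round(1),us.round(1),'tri',X.round(4),'gap',round(e,4),'plane top',P.round(4),'plane scene',plane('scene',us,z).round(4))
match('orange',(177,189),.0535)
match('yellow',(303,211),.0565)
for p in [(272,191),(278,159),(327,184),(312,155)]: match('red',p,.1095)
for p in [(258,174),(292,143),(333,163),(280,215),(326,208)]: match('blue',p,.0785)
k=cv2.resize(I['top'][130:250,110:350],None,fx=3.3,fy=3.3,interpolation=2); cv2.imwrite('pics/top_crop.png',k[:,:,::-1])
E
python3 m.py
```

```text
orange [175.7 188.4] [334.1 313. ] tri [0.6019 0.2677 0.0523] gap 0.0022 plane top [0.6009 0.2682 0.0535] plane scene [0.6035 0.2676 0.0535]
yellow [301.9 209.9] [265.1 222.6] tri [ 0.4953 -0.1043  0.0597] gap 0.0072 plane top [ 0.4933 -0.1019  0.0565] plane scene [ 0.4946 -0.1109  0.0565]
red [271.6 190.6] [270.1 229.7] tri [ 0.5497 -0.0192  0.1093] gap 0.0021 plane top [ 0.5489 -0.0185  0.1095] plane scene [ 0.5504 -0.02    0.1095]
red [277.5 157.6] [235.4 240.5] tri [ 0.6463 -0.0466  0.1092] gap 0.0015 plane top [ 0.6456 -0.0461  0.1095] plane scene [ 0.6469 -0.047   0.1095]
red [327.1 182.6] [231.6 205. ] tri [ 0.556  -0.1814  0.1126] gap 0.0048 plane top [ 0.555  -0.1802  0.1095] plane scene [ 0.5546 -0.1878  0.1095]
red [311.1 155.9] [212.5 226.2] tri [ 0.6462 -0.1478  0.1002] gap 0.0079 plane top [ 0.6401 -0.1441  0.1095] plane scene [ 0.6546 -0.1406  0.1095]
blue (258, 174) not in top
blue (292, 143) not in top
blue (333, 163) not in top
blue (280, 215) not in top
blue (326, 208) not in top
```

View pics/top_crop.png

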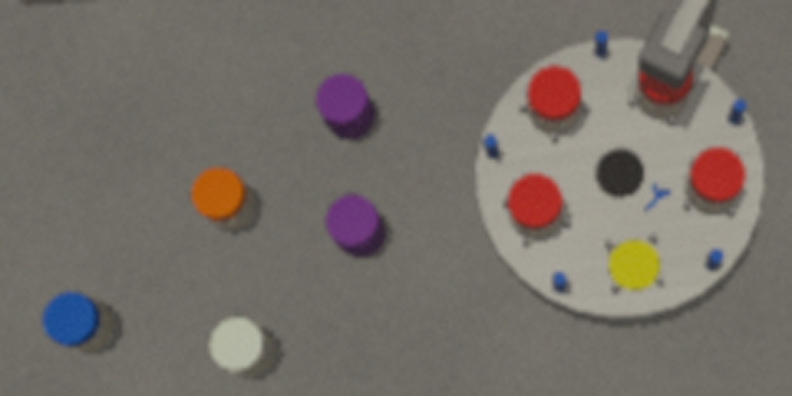

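The crop confirms it: the only loose orange-capped cup is at crop (218,193), which is top (176,188). The yellow disc is at crop (634,264) with its pins free, the knob at (620,172), and the left peg at (491,146). Next I fit the carousel geometry, then grasp.

```bash
cat > fit.py <<'E'
from h import *
def fit(im):
    """pentagon (hub x, y, angle of the empty nest) through the nest disc and three caps in the top view"""
    r,y=blobs(im,'red'),blobs(im,'yellow')
    P=[plane('top',near(y,(302,210),6),.0565)]+[plane('top',near(r,p,6),.1095) for p in [(327,182),(277,158),(272,191)]]
    P=np.array(P)[:,:2]; k=np.array([0,1,3,4])*2*np.pi/5
    f=lambda q:(q[:2]+.085*np.c_[np.cos(q[2]+k),np.sin(q[2]+k)]-P).ravel()
    s=least_squares(f,[.58,-.1,np.pi]); return s.x,s.fun.reshape(-1,2)
E
python3 - <<'E'
from fit import *
q,res=fit(vision.get_image('top')); print(q.round(4),res.round(4))
n=q[:2]+.085*np.array([np.cos(q[2]),np.sin(q[2])]);print('nest',n)
X=np.array([.6015,.268])
for yaw in(0,np.pi):
    for p in ((*X,.035),(*n,.095)): print(yaw,solver.inverse_kinematics(np.array(p),down(yaw)))
E
```

```text
[ 0.5783 -0.0986  3.1778] [[ 0.      0.0002]
 [ 0.     -0.0001]
 [-0.0002  0.0002]
 [ 0.0002 -0.0003]]
nest [ 0.49334849 -0.1016423 ]
0 [ 0.32104273  0.50837576 -0.17731732  0.88510325  0.          1.89183906]
0 [-0.33158479  0.20150112 -0.47965879  0.88963642  0.          1.23921154]
3.141592653589793 [ 0.32104273  0.50837576 -0.17731732  0.88510325  0.         -1.24975359]
3.141592653589793 [-0.33158479  0.20150112 -0.47965879  0.88963642  0.         -1.90238112]
```

```bash
python3 - <<'E'
from h import *
o=down(0); X=np.array([.6015,.268])
claw.open_gripper()
manip.goto(np.array([*X,.15]),o); manip.move_straight(np.array([*X,.036]),feed=.12)
print(state()['time'],state()['ft_force'])
claw.gripper_close(); s=state(); print(s['width'],s['grip_force'],s['tool_pos'],s['time'])
manip.move_straight(np.array([*X,.17]),feed=.15)
# hover over the nest, clear of it
n=np.array([.4933,-.1016]); manip.goto(np.array([*n,.15]),o); manip.pause(.3)
s=state(); print(s['tool_pos'],s['width'],s['ft_force'],s['time'])
for k in CM:
    im=vision.get_image(k); b=blobs(im,'orange'); cv2.imwrite(f'pics/{k}1.png',im[:,:,::-1])
    cap=proj(k,np.array([*s['tool_pos'][:2],s['tool_pos'][2]+.0175])); print(k,cap,near(b,cap,25))
a=cv2.resize(cv2.imread('pics/scene1.png')[150:290,170:340],None,fx=3,fy=3); b=cv2.resize(cv2.imread('pics/top1.png')[120:260,240:360],None,fx=2,fy=3)
cv2.imwrite('pics/hover.png',np.hstack([a,b]))
E
```

```text
3.6667 [ 0.19612058 -0.39699074  0.66139861]
0.5518771450566449 61.609751880168915 [0.60232979 0.26825581 0.03702581] 4.1083
[ 0.49368694 -0.10107723  0.1500396 ] 0.547037421861183 [ 0.15795365 -0.79627857 -0.89641711] 6.8833
scene [265.85585554 191.9979418 ] [267.44081633 192.35238095]
top [303.29242926 201.92360363] None
```

View pics/hover.png

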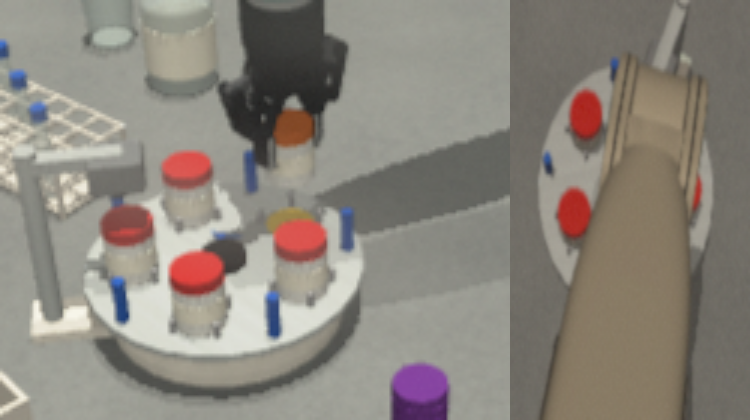

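The cup is held (cap at hover crop (293,127)) above the yellow disc. The arm hides it from the top camera. The tool position at the grasp shows the top view is biased by about (+1.2, -0.5) mm, so I correct for that and lower the cup while feeling for contact.

```bash
python3 - <<'E'
from h import *
T=np.array([.4945,-.1016])
c=T.copy()
manip.move_straight(np.array([*c,.125])); manip.pause(.2)
for _ in range(2):
    c=c+T-state()['tool_pos'][:2]; manip.move_straight(np.array([*c,.118]),feed=.03); manip.pause(.15)
s0=state(); f0=s0['ft_force']; print(s0['tool_pos'],f0)
for z in np.arange(.113,.0925,-.002):
    manip.move_straight(np.array([*c,z]),feed=.03); s=state(); f=s['ft_force']-f0
    print(round(z,4),s['tool_pos'].round(4),f.round(2),s['moment'].round(2))
    if f[2]>5: break
print(s['time'])
E
```

```text
[ 0.49448419 -0.10155612  0.11800463] [ 0.30148115  0.12917086 -0.54346559]
0.113 [ 0.4941 -0.1014  0.1126] [-1.32  0.92 -0.29] [-0.01 -0.03  0.02]
0.111 [ 0.4943 -0.1015  0.1108] [-0.07 -0.22  0.51] [ 0.01 -0.02  0.02]
0.109 [ 0.4943 -0.1015  0.1089] [-0.83 -0.09  0.18] [-0.04  0.04 -0.01]
0.107 [ 0.4943 -0.1015  0.1069] [ 0.69 -0.81 -0.08] [-0.07 -0.01 -0.03]
0.105 [ 0.4944 -0.1015  0.1048] [-0.16 -0.47  0.45] [-0.06 -0.02  0.02]
0.103 [ 0.4944 -0.1015  0.1029] [-0.3  -0.44 -0.27] [ 0.05 -0.04 -0.01]
0.101 [ 0.4944 -0.1015  0.1009] [-0.36 -0.61  0.5 ] [ 0.03  0.03 -0.04]
0.099 [ 0.4944 -0.1015  0.0988] [ 0.26 -0.63  0.14] [ 0.04 -0.01  0.05]
0.097 [ 0.4944 -0.1015  0.0968] [ 0.17 -0.8  -0.92] [-0.05  0.02  0.06]
0.095 [ 0.4944 -0.1015  0.0949] [-0.48 -0.86  0.04] [-0.09 -0.03  0.02]
0.093 [ 0.4946 -0.1016  0.093 ] [ 0.57 -0.14 -0.17] [-0.01 -0.09  0.  ]
11.25
```

It went between the pins without touching them. I lower it to floor contact, release, retreat and look.

```bash
python3 - <<'E'
from h import *
s=state(); c=s['tool_pos'][:2].copy(); f0=s['ft_force'][2]
for z in np.arange(.0925,.0895,-.0005):
    manip.move_straight(np.array([*c,z]),feed=.02); manip.pause(.05); s=state(); print(s['tool_pos'].round(4),s['ft_force'].round(2))
    if s['ft_force'][2]-f0>2.5: break
claw.open_gripper(); manip.pause(.1)
p=state()['tool_pos']; manip.move_straight(np.array([p[0],p[1],.19]),feed=.12)
manip.goto(np.array([.50,.20,.25]),down(0)); print(state()['time'])
I={k:vision.get_image(k) for k in CM}
from fit import *
k=I['top']; o=near(blobs(k,'orange'),(303,203),9); print(o, plane('top',o,.1095), 'nest(top frame) .4933 -.1016')
cv2.imwrite('pics/placed.png',np.hstack([cv2.resize(I[n][y:y+130,x:x+130],None,fx=3,fy=3) for n,y,x in(('scene',165,180),('top',125,235))])[:,:,::-1])
# pegs: bluish pixels in the top view
h=cv2.cvtColor(k,cv2.COLOR_RGB2HSV); m=cv2.inRange(h,(100,70,40),(130,255,255)); m[:,:245]=0;m[:,345:]=0;m[:135]=0;m[225:]=0
n,_,st,ce=cv2.connectedComponentsWithStats(m)
for a,b in zip(st[1:,4],ce[1:]):
    P=plane('top',b,.08); d=P[:2]-[.5783,-.0986]; print(a,b.round(1),np.hypot(*d).round(4),np.arctan2(d[1],d[0]).round(3))
E
```

```text
[ 0.4946 -0.1016  0.093 ] [-2.11  0.21  4.7 ]
14.2583
[302.486733   206.86318408] [ 0.49175107 -0.10122541  0.1095    ] nest(top frame) .4933 -.1016
20 [291.7 142.1] 0.1209 0.035
21 [333.2 162.8] 0.1196 -1.206
15 [258.3 173.4] 0.1189 1.277
10 [309.2 188.6] 0.0418 -2.314
16 [326.4 207.8] 0.1172 -2.462
15 [279.2 214.9] 0.1171 2.547
```

View pics/placed.png

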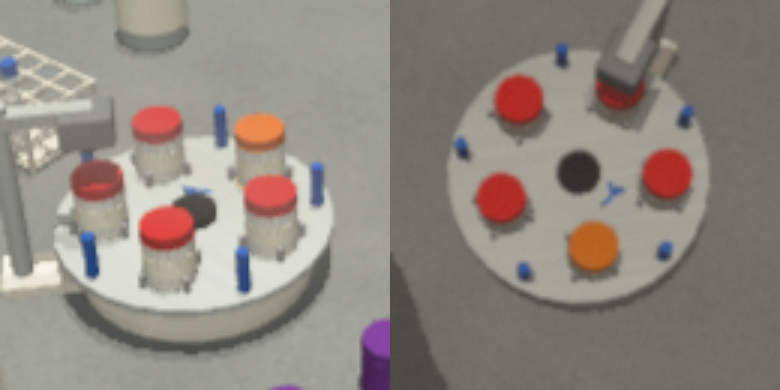

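The orange cup stands upright in the nest: cap at top (302,207), 1.5 mm from the nominal centre, and no pin underneath it. Next I close the gripper and push the left peg, at angle ≈1.285 rad.

```bash
cat >> h.py <<'E'
HUB=np.array([.5795,-.0991]); R0=.120; Z=.092
def at(a,z=Z,r=R0): return np.array([*(HUB+r*np.array([np.cos(a),np.sin(a)])),z])
def ft(a,f0=0): return (state()['ft_force']-f0)@np.array([np.sin(a),-np.cos(a),0])   # resistance to ccw pushing
E
python3 - <<'E'
from h import *
claw.gripper_close()
A=1.285-.215            # fingers 25.8 mm behind the peg: some 8 mm of gap
manip.goto(at(A,.19),down(A)); manip.move_straight(at(A),feed=.12); manip.pause(.2)
f0=state()['ft_force']; np.save('f0.npy',f0); print('start',f0.round(2),state()['tool_pos'].round(4),at(A).round(4),state()['time'])
a=A
while a<A+.80:
    a+=.05; manip.move_straight(at(a),feed=.06,ori=down(a)); f=ft(a,f0); print(round(a-A,3),round(f,2),end=' | ')
    if f>6: break
print(state()['ft_force'],state()['time']); np.save('a.npy',[A,a])
im=vision.get_image('scene'); cv2.imwrite('pics/push.png',cv2.resize(im[130:300,150:350],None,fx=3,fy=3)[:,:,::-1])
E
```

```text
start [-0.11 -0.3  -0.07] [0.6379 0.0061 0.0931] [0.6371 0.0062 0.092 ] 17.575
0.05 -0.12 | 0.1 0.24 | 0.15 0.37 | 0.2 0.41 | 0.25 -0.16 | 0.3 0.6 | 0.35 -0.01 | 0.4 0.78 | 0.45 0.42 | 0.5 0.28 | 0.55 0.55 | 0.6 0.81 | 0.65 0.86 | 0.7 0.11 | 0.75 0.13 | 0.8 -0.8 | [-0.63856346 -1.29374483  0.4726966 ] 21.575
```

View pics/push.png

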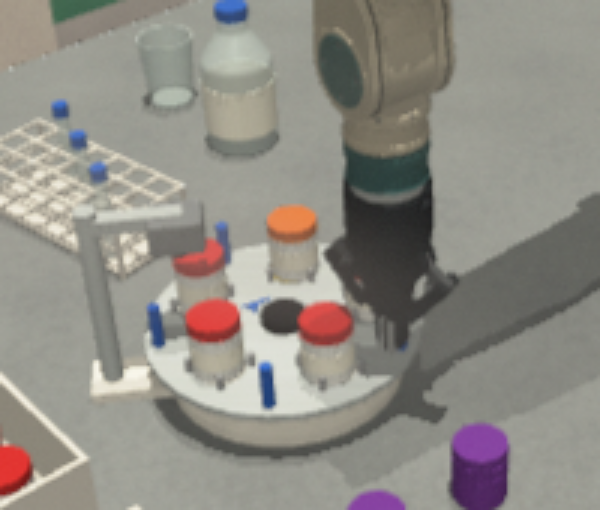

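The carousel is turning: the peg sits against the closed fingers at crop (400,335), the orange cup has swung left, and all cups are upright. I continue in fine steps.

```bash
cat > fine.py <<'E'
from h import *
A,a=np.load('a.npy'); f0=np.load('f0.npy'); peak=0; clicked=False; log=[]
while a-A<1.75:
    a+=.004 if clicked else .012
    manip.move_straight(at(a),feed=.03,ori=down(a)); f=np.mean([ft(a,f0),(manip.pause(.02),ft(a,f0))[1]])
    log.append((round(a-A,3),round(f,1))); peak=max(peak,f)
    if peak>3 and f<peak-2.5 and f<2: clicked=True
    if f>(5 if clicked else 10) or state()['time']>52: break
np.save('a.npy',[A,a]); print(clicked,log,state()['time'])
E
python3 fine.py
```

```text
True [(np.float64(0.812), np.float64(-0.2)), (np.float64(0.824), np.float64(0.2)), (np.float64(0.836), np.float64(0.6)), (np.float64(0.848), np.float64(0.4)), (np.float64(0.86), np.float64(0.5)), (np.float64(0.872), np.float64(0.2)), (np.float64(0.884), np.float64(0.1)), (np.float64(0.896), np.float64(0.3)), (np.float64(0.908), np.float64(-0.1)), (np.float64(0.92), np.float64(0.3)), (np.float64(0.932), np.float64(0.5)), (np.float64(0.944), np.float64(0.5)), (np.float64(0.956), np.float64(0.7)), (np.float64(0.968), np.float64(1.2)), (np.float64(0.98), np.float64(0.5)), (np.float64(0.992), np.float64(0.2)), (np.float64(1.004), np.float64(1.0)), (np.float64(1.016), np.float64(0.6)), (np.float64(1.028), np.float64(0.7)), (np.float64(1.04), np.float64(0.0)), (np.float64(1.052), np.float64(0.3)), (np.float64(1.064), np.float64(-0.1)), (np.float64(1.076), np.float64(0.8)), (np.float64(1.088), np.float64(1.3)), (np.float64(1.1), np.float64(0.5)), (np.float64(1.112), np.float64(0.4)), (np.float64(1.124), np.float64(-0.0)), (np.float64(1.136), np.float64(1.0)), (np.float64(1.148), np.float64(0
[... 369 characters left out ...]
float64(6.2)), (np.float64(1.28), np.float64(5.3)), (np.float64(1.292), np.float64(5.8)), (np.float64(1.304), np.float64(5.4)), (np.float64(1.316), np.float64(5.3)), (np.float64(1.328), np.float64(5.1)), (np.float64(1.34), np.float64(5.3)), (np.float64(1.352), np.float64(3.8)), (np.float64(1.364), np.float64(3.3)), (np.float64(1.376), np.float64(2.2)), (np.float64(1.388), np.float64(2.1)), (np.float64(1.4), np.float64(1.2)), (np.float64(1.404), np.float64(2.1)), (np.float64(1.408), np.float64(2.0)), (np.float64(1.412), np.float64(1.7)), (np.float64(1.416), np.float64(1.6)), (np.float64(1.42), np.float64(2.9)), (np.float64(1.424), np.float64(4.0)), (np.float64(1.428), np.float64(5.1))] 36.825
```

Resistance began at 1.24 rad of travel and the click came at about 1.35–1.39. Force has been rising again since 1.416, which looks like the stop. I confirm with small steps up to about 10 N, then hold, back off and check for spring-back.

```bash
python3 - <<'E'
from h import *
A,a=np.load('a.npy'); f0=np.load('f0.npy')
for _ in range(10):
    a+=.003; manip.move_straight(at(a),feed=.03,ori=down(a)); manip.pause(.1); f=ft(a,f0); print(round(a-A,3),round(f,1),end=' | ')
    if f>9: break
manip.pause(.3); print('hold',ft(a,f0))
im0=vision.get_image('scene')
b=a
for _ in range(5):
    b-=.012; manip.move_straight(at(b),feed=.03,ori=down(b)); manip.pause(.1); print(round(b-A,3),round(ft(b,f0),1),end=' | ')
b-=.04; manip.move_straight(at(b),feed=.06,ori=down(b)); manip.move_straight(at(b,.20),feed=.15)
manip.goto(np.array([.45,.25,.25]),down(np.pi/2)); print(state()['time'])
I={n:vision.get_image(n) for n in CM}; t=I['top']
def on(n,c): return blobs(I[n],c)
o=near(on('top','orange'),(325,195),60); P=plane('top',o,.1095)[:2]-[.5783,-.0986]; print('orange',np.hypot(*P),(np.arctan2(P[1],P[0])-3.1778)%(2*np.pi))
for r in on('top','red'):
    d=plane('top',r[:2],.1095)[:2]-[.5783,-.0986]
    if np.hypot(*d)<.12: print('red',np.hypot(*d).round(4),((np.arctan2(d[1],d[0])-3.1778)%(2*np.pi/5)).round(3))
cv2.imwrite('pics/end.png',np.hstack([cv2.resize(I[n][y:y+130,x:x+130],None,fx=3,fy=3) for n,y,x in(('scene',165,180),('top',125,235))])[:,:,::-1])
E
```

```text
1.431 5.9 | 1.434 5.8 | 1.437 8.1 | 1.44 8.3 | 1.443 8.9 | 1.446 9.8 | hold 8.859669325825154
1.434 7.3 | 1.422 2.3 | 1.41 0.9 | 1.398 -0.1 | 1.386 0.5 | 43.4083
orange 0.08518924433414346 1.331990263796671
red 0.0853 0.07
red 0.0856 0.075
red 0.0848 0.075
red 0.0733 0.103
```

View pics/end.png

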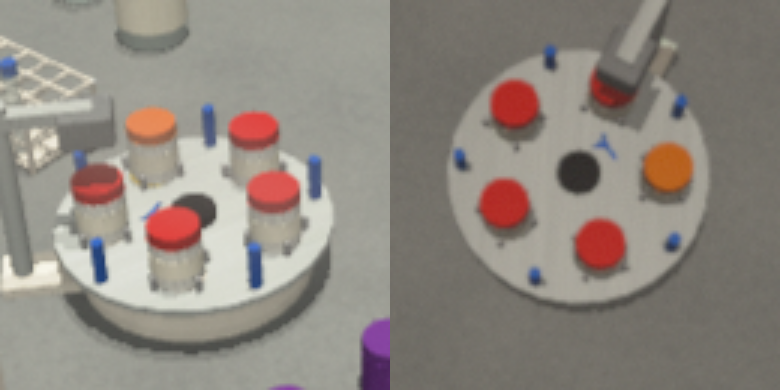

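The picture shows all five cups upright in their nests, with orange at end crop (668,167). The carousel rests at about 1.33 rad, where the stop was felt, with no spring-back after I let go, and the robot is clear.

```bash
python3 -c "
from station import *
print(ticket.close_job())"
```

```text
the job is handed in; nothing more can be done
None
```

The job is handed in (no verdict shown): the orange-capped cup stands in the empty nest, and the carousel is latched against its stop at about 1.33 rad after a push of no more than about 10 N, with all five cups upright.

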